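# Find the unlocked compartment and push its cover open

### The job

Two of the three blue covers of the white storage deck are locked from below and one is free, though they all look alike. With the fingertips, press the ribbed pads on the near halves, firmly but without forcing them, until you find the cover that rocks, and push that one right open so that it stays standing steeply on end. Do not grip anything, and leave the timer, tip box and petri dish where they are.

Things in the scene. Friction and masses are not known exactly. Their poses are not given: they have to be found in the camera images.
- deck: White storage deck fixed to the worktop, 110 (x) x 254 (y) x 75 mm high. Origin: centre of its underside; x points away from the robot (turned up to 0.22 rad), y left along the row, z up. Three like blue covers, 76 (x) x 70 (y) x 5 mm, lie flush in its top (z = 75 mm) at y = +76, 0, -76 mm, each over an open well 60 mm deep, x = -39 to +43 mm. Their axles run along y at x = 12, z = 72 mm.
- hatch_1 (a joint): Tilt of the left cover (seen from the robot), rad: 0 = flush, closed; grows as its near half goes down into the well and its far half rises; 1.4 = its stop, almost upright. It tilts no other way. The hinge rubs (0.06 N m, about 2 N at the pad), so the cover stays where it is left. A locked cover gives springily, about 0.12 rad at 20 N (over 60 N is forcing it); one of the three, each time another, is free.
- hatch_2 (a joint): Tilt of the middle cover (seen from the robot), rad: 0 = flush, closed; grows as its near half goes down into the well and its far half rises; 1.4 = its stop, almost upright. It tilts no other way. The hinge rubs (0.06 N m, about 2 N at the pad), so the cover stays where it is left. A locked cover gives springily, about 0.12 rad at 20 N (over 60 N is forcing it); one of the three, each time another, is free.
- hatch_3 (a joint): Tilt of the right cover (seen from the robot), rad: 0 = flush, closed; grows as its near half goes down into the well and its far half rises; 1.4 = its stop, almost upright. It tilts no other way. The hinge rubs (0.06 N m, about 2 N at the pad), so the cover stays where it is left. A locked cover gives springily, about 0.12 rad at 20 N (over 60 N is forcing it); one of the three, each time another, is free.
- hatch_1_pad (a point): Point on top of the left cover, mid-width, at the ribbed white press pad on its near half, 30 mm on the near side of the axle; the near edge is 48 mm from the axle, the far edge 28 mm beyond it. It moves with the cover.
- hatch_2_pad (a point): Point on top of the middle cover, mid-width, at the ribbed white press pad on its near half, 30 mm on the near side of the axle; the near edge is 48 mm from the axle, the far edge 28 mm beyond it. It moves with the cover.
- hatch_3_pad (a point): Point on top of the right cover, mid-width, at the ribbed white press pad on its near half, 30 mm on the near side of the axle; the near edge is 48 mm from the axle, the far edge 28 mm beyond it. It moves with the cover.
- timer: White bench timer, 66 x 66 x 20 mm, loose on the worktop to the left, nearer the robot than the deck. Origin: centre of its underside. A bystander.
- tip_box: Pipette tip box with a blue base and clear lid, 96 x 126 x 76 mm, loose, to the right, nearer the robot than the deck. Origin: centre of its underside. A bystander.
- dish: Round petri dish with beige filling, 90 mm across, 13 mm high, loose, in front of the right end of the deck. Origin: centre of its underside. A bystander.

How it is judged:
On the way:
1. the unlocked cover rocks under the fingers (tilts more than 0.3 rad) (value of joint any of hatch_1, hatch_2, hatch_3 above 0.3 rad and contact force between the fingers and deck above 0.2 N), for 0.05 s.
At the end, for the whole second after the job is handed in: The unlocked cover stands open by more than 1.1 rad (63 degrees) and is at rest; the timer, tip box and dish are within 20 mm of where they stood (value of joint any of hatch_1, hatch_2, hatch_3 above 1.1 rad and velocity of joint hatch_1 between -0.1 and 0.1 rad/s and velocity of joint hatch_2 between -0.1 and 0.1 rad/s and velocity of joint hatch_3 between -0.1 and 0.1 rad/s and distance of each of timer, tip_box, dish from where it was at the start of the episode below 0.02 m); the robot touches nothing.
It fails at once if the white bench timer is moved or lifted by more than 20 mm (distance of timer from where it was at the start of the episode above 0.02 m).
It fails at once if the blue tip box is moved or lifted by more than 20 mm (distance of tip_box from where it was at the start of the episode above 0.02 m).
It fails at once if the petri dish is moved or lifted by more than 20 mm (distance of dish from where it was at the start of the episode above 0.02 m).
It fails at once if a cover or the deck is forced (more than 60 N) (contact force between any of the fingers, the arm and deck above 60 N).
It also fails if it takes over 48 s, if anything falls off the work surface, if the arm or the gripper's body presses on something with over 40 N, if the wrist force passes 120 N, or if a joint passes its speed limit or range.

### The arm

A 6-joint arm with a two-finger parallel gripper is mounted at the origin on a cart in front of the work surface, level with it; the furniture and walls round the work are solid. World frame = base frame: x ahead of the robot, y to its left, z up, the work surface at z = 0. Lengths are in m, angles in rad, forces in N, time in s.
With the tool pointing down it reaches from about 0.4 to 0.925 m from the base axis. Payload 12.5 kg.
Tool frame: the origin (TCP) lies at the very end of the fingers, on their centre line; the grasp point (between the pads) lies 19 mm behind it (env.grasp_offset is the z of the grasp point in the tool frame, in m); z points along the fingers, y is the line along which they close (so a half turn about z gives the same grasp; the last joint's range is limited). The gripper opens to 95 mm and grips with 3 to 60 N. Pads are 20 mm wide; open, the fingers measure 119 mm over their backs; the gripper's body (75 mm by 180 mm) begins 59 mm behind the grasp point.
Start: joints at [-1.243, 0.491, 1.559, -0, 1.092, -0.106], TCP at [0.263, -0.567, 0.215] pointing down, gripper open.
Joint ranges: [-3.1, 3.1], [-0.84, 2.19], [0.05, 2.79], [-1.13, 4.28], [0.06, 2.93], [-2.69, 2.69]. Speed limits (rad/s): [2.22, 2.22, 2.79, 3.14, 3.14, 3.14].

### API

Orientations are given as a unit quaternion [x, y, z, w].
In Python, from station import env, grip, kin, optics, models gives the robot as it stands. Calls block until the motion is done:
- env.move_to(position, orientation): joint-space move of the TCP to a pose.
- env.move_l(position, orientation=None, rate=0.15): straight line of the TCP; orientation=None keeps the orientation; rate is the mean speed in m/s.
- env.set_joints(angles): joint-space move.
- grip(opening): finger opening in m; the grip force is fixed at half the most; returns when the fingers have stopped.
- env.hold(seconds).
- kin.solve_ik(position, orientation): joint angles nearest the present ones, or None.
- env.get_state(): the state.
- optics.grab_frame(name): name is "side" or "top"; returns the picture (420x560x3 uint8, red, green, blue); there is no depth.
- optics.calibration(name): a dict with "intrinsics" (3x3 intrinsics, pixels), "R" (3x3) and "t" (3): a world point X has camera coordinates R X + t. Camera axes: x right, y down, z forward; pixel columns grow to the right and rows downward; lengths in m; the calibration is good to about 2 mm. A picture is of the moment at which its call begins. calibration takes no time and is no camera call.
A pose or a line that the arm cannot do raises env.IKError and nothing moves.
- env.sign_off(): hands the job in; it is judged then, once.
Trained networks look in the newest picture that a camera, given by its name, has taken for a name from the list of things; names that differ only in an ending like _2 or _b are one class to them, and where a whole thing is asked for, a point or a joint stands for the part that bears it (a point fixed in the world has none). Each returns a list of dicts, best first, with "confidence" (0 to 1); they miss things now and then, are a little off and sometimes report something else, mostly with a low value. They report only what shows in the picture. A call takes as long as a camera call.
- models.look_for(camera, query): "centre" ([column, row] in pixels, amid what is visible of it).
- models.mark_of(camera, query): "centre" ([column, row] in pixels: a listed point, or the origin of a listed thing).
The state is a dict: "time": time; "joints": joint angles; "qd": joint speeds; "joint_efforts": joint torques, N m; "ee_pos": TCP position; "ee_rot": TCP orientation; "force": force on the tool from outside, world axes, zero at the start; "torque": the same for the moment, N m; "gripper_width": finger opening in m; "grip_force": force on a finger pad.
Only numpy, scipy, OpenCV 4.12 (cv2) and the standard library are available. Lean on these libraries where they do the work, as an engineer would, in place of code of your own. Each camera call takes 0.05 s, during which the arm holds its last target. There are 200 camera calls.

## Working session

There is one attempt and no reset: what is moved stays moved. The work goes in short steps, each a Python script; the robot and the scene stay as the last script left them, time stands still between calls to the robot, and variables do not carry over. Pictures are saved under pics/ and viewed, at most 10 in all, crops included, and the job is handed in when it is done.

```bash
mkdir -p pics; ls; python3 - <<'E'
from station import env,grip,kin,optics,models
import cv2,numpy as np
for n in("top","side"):
    cv2.imwrite(f"pics/{n}0.png",optics.grab_frame(n)[:,:,::-1])
    c=optics.calibration(n);print(n,c)
    for q in("deck","hatch_1_pad","timer","tip_box","dish"):
        print(q,[(np.round(d["centre"],1).tolist(),round(d["confidence"],2)) for d in models.mark_of(n,q)])
s=env.get_state();print(s["time"],s["ee_rot"],s["force"])
E
```

```text
pics
top {'intrinsics': array([[397.6423232 ,   0.        , 273.45174902],
       [  0.        , 397.6423232 , 206.26018343],
       [  0.        ,   0.        ,   1.        ]]), 'R': array([[ 7.20020701e-03, -9.99973914e-01, -5.72616143e-04],
       [-9.99289659e-01, -7.17409500e-03, -3.69960809e-02],
       [ 3.69910078e-02,  8.38588832e-04, -9.99315247e-01]]), 't': array([-0.09853782,  0.47798135,  1.16730754])}
deck [([295.4, 177.4], 0.77)]
hatch_1_pad [([270.2, 180.0], 0.58)]
timer [([164.2, 228.5], 0.62)]
tip_box [([375.6, 226.6], 0.82)]
dish [([316.6, 240.7], 0.87)]
side {'intrinsics': array([[454.99396953,   0.        , 277.98908817],
       [  0.        , 454.99396953, 211.05986395],
       [  0.        ,   0.        ,   1.        ]]), 'R': array([[-9.97598356e-01, -6.92607701e-02,  6.82684965e-04],
       [-3.69070160e-02,  5.23198525e-01, -8.51411284e-01],
       [ 5.86122214e-02, -8.49391693e-01, -5.24498197e-01]]), 't': array([0.47892786, 0.12022547, 0.94996968])}
deck [([244.6, 216.9], 0.73)]
hatch_1_pad [([251.6, 206.4], 0.59)]
timer [([308.1, 344.0], 0.76)]
tip_box [([308.4, 172.1], 0.77), ([246.1, 217.7], 0.43)]
dish [([326.4, 206.7], 0.76)]
0.6 [ 9.76563636e-01  2.15228866e-01 -4.36071110e-06  3.05987930e-05] [-0.47785706  0.85483103  0.69518381]
```

View pics/top0.png

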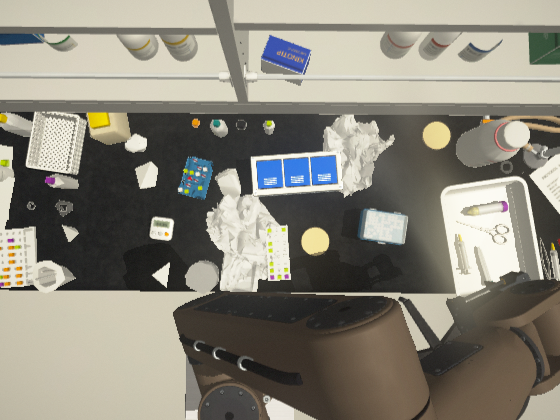

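View pics/side0.png

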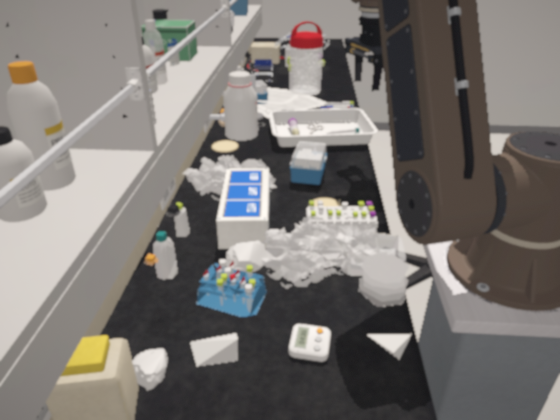

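The deck is at top pixels (250–343, 152–195), with three blue covers at about (270,173), (297,172) and (324,170). The dish is at (316,241), the tip box at (384,226) and the timer at (162,228). Crumpled paper lies around the deck, and there is a shelf behind it. Next I'll segment the blue covers and project them onto z=75 mm.

```bash
cat > h.py <<'E'
from station import env,grip,kin,optics,models
import cv2,numpy as np
from scipy.spatial.transform import Rotation as Rn
def ray(cam,px,z):
    c=optics.calibration(cam);R,t=c["R"],c["t"]
    d=R.T@np.linalg.solve(c["intrinsics"],[px[0],px[1],1.]);o=-R.T@t
    return o+d*(z-o[2])/d[2]
E
python3 - <<'E'
from h import *
for cam,box in(("top",(245,345,148,200)),("side",(215,275,165,245))):
    im=cv2.imread(f"pics/{cam}0.png").astype(int)
    m=((im[:,:,0]>130)&(im[:,:,2]<80)&(im[:,:,0]-im[:,:,1]>50)).astype(np.uint8)
    k=np.zeros_like(m);a,b,c,d=box;k[c:d,a:b]=1;m*=k
    pts=[]
    cs=[c for c in cv2.findContours(m,cv2.RETR_EXTERNAL,cv2.CHAIN_APPROX_NONE)[0] if cv2.contourArea(c)>80]
    for c in cs:
        w=np.array([ray(cam,p,.075)[:2] for p in c[:,0]]).astype(np.float32)
        r=cv2.minAreaRect(w);print(cam,r)
    pts=np.vstack([np.array([ray(cam,p,.075)[:2] for p in c[:,0]]) for c in cs]).astype(np.float32)
    print("all",cv2.minAreaRect(pts),cv2.boxPoints(cv2.minAreaRect(pts)).tolist())
print("dish",ray("top",(316.6,240.7),0),"timer",ray("top",(164.2,228.5),0),"tip",ray("top",(375.6,226.6),0),ray("side",(308.4,172.1),0))
im=cv2.imread("pics/top0.png")[130:270,190:420];cv2.imwrite("pics/crop.png",cv2.resize(im,None,fx=3.4,fy=3.4,interpolation=cv2.INTER_CUBIC))
E
```

```text
top ((0.567106306552887, -0.08239424228668213), (0.0758853554725647, 0.06782275438308716), 4.441542148590088)
top ((0.5729772448539734, -0.15817098319530487), (0.07589750736951828, 0.06784829497337341), 4.29700231552124)
top ((0.5786407589912415, -0.23395055532455444), (0.07510124146938324, 0.06812608242034912), 4.513490200042725)
all ((0.573071300983429, -0.1582328975200653), (0.07588810473680496, 0.2199644148349762), 4.505457401275635) [[0.526604950428009, -0.051571208983659744], [0.5438840985298157, -0.2708559036254883], [0.6195376515388489, -0.2648945748806], [0.6022585034370422, -0.045609891414642334]]
side ((0.5668058395385742, -0.07909208536148071), (0.06613168120384216, 0.04703234136104584), 4.034115791320801)
side ((0.5833461284637451, -0.1554209291934967), (0.04484357312321663, 0.0436587855219841), 4.043284893035889)
side ((0.5912137627601624, -0.23213361203670502), (0.04096277803182602, 0.03822506591677666), 4.0487494468688965)
all ((0.5726433992385864, -0.15384958684444427), (0.06608102470636368, 0.19739669561386108), 4.376527309417725) [[0.5321675539016724, -0.05796037241816521], [0.5472309589385986, -0.25478148460388184], [0.6131192445755005, -0.24973879754543304], [0.5980558395385742, -0.052917689085006714]]
dish [ 0.37756252 -0.22398504  0.        ] timer [0.41048088 0.22936471 0.        ] tip [ 0.42065693 -0.39929418  0.        ] [ 0.42001415 -0.41773319  0.        ]
```

View pics/crop.png

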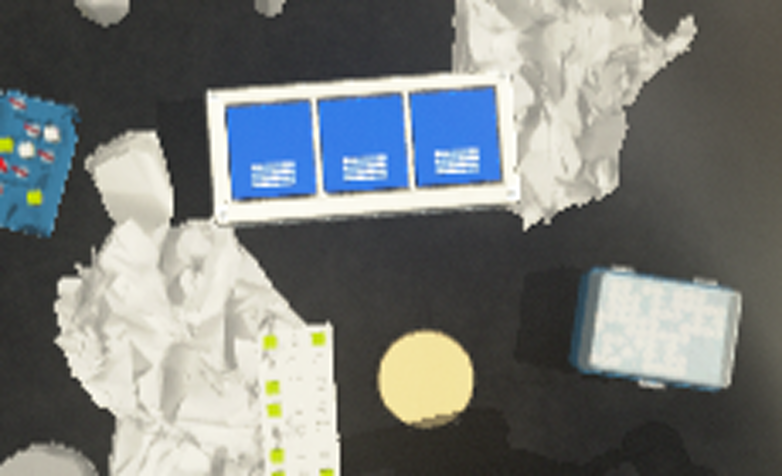

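The crop confirms three flush covers with pads at the near edges, and the fitted rectangles match 76 x 70 mm and a 76 mm pitch. The deck's yaw is 0.079 rad. I'll press each pad in small steps with the fingers closed.

```bash
cat >> h.py <<'E'
yaw=0.0785
ex=np.array([np.cos(yaw),np.sin(yaw),0]);ey=np.array([-ex[1],ex[0],0])
O=np.array([.573,-.158,0])-.002*ex
P=lambda x,y,z:O+x*ex+y*ey+np.array([0,0,z])
Q=(Rn.from_euler("z",yaw)*Rn.from_euler("x",np.pi)).as_quat()
fz=lambda:env.get_state()["force"]
E
python3 - <<'E'
from h import *
grip(0.0)
env.move_to(P(-.018,-.076,.15),Q)
free=None
for y in(-.076,0,.076):
    env.move_l(P(-.018,y,.095),Q); env.hold(.1); f0=fz()[2]
    z=.080
    env.move_l(P(-.018,y,z),rate=.05)
    zc=None
    while True:
        z-=.001; env.move_l(P(-.018,y,z),rate=.03); f=fz()[2]-f0
        if f>1.2 and zc is None: zc=z
        if f>14 or z<.063: break
    s=env.get_state();print(y,"z",z,"act",s["ee_pos"][2],"F",round(f,1),"contact",zc,"t",s["time"],s["gripper_width"])
    if f<10: free=y;break
    env.move_l(P(-.018,y,.095))
print("free",free)
E
```

```text
-0.076 z 0.072 act 0.0735061048357618 F 17.4 contact 0.074 t 6.8333 0.00032809476799501114
0 z 0.072 act 0.07344964941636013 F 17.1 contact 0.074 t 10.3417 0.0005151415745958133
0.076 z 0.06299999999999999 act 0.06287223597637384 F 1.9 contact 0.074 t 16.1 0.00045195426808166257
free 0.076
```

The left cover (hatch_1) is free; the other two pushed back at 17 N after 2–3 mm. Next I'll push it down, then forward under force control, back off and lift clear.

```bash
python3 - <<'E'
from h import *
y=.076
env.move_l(P(-.018,y,.038),rate=.04); print(fz(),env.get_state()["time"])
x=-.018
while x<-.008:
    x+=.001; env.move_l(P(x,y,.038),rate=.03); f=fz()
    fx=-f@ex
    if fx>14: break
print("x",x,"f",f)
env.move_l(P(-.020,y,.038),rate=.06)
env.move_l(P(-.020,y,.15),rate=.1)
env.move_l(P(-.12,y,.25),rate=.2)
for n in("top","side"): 
    im=optics.grab_frame(n)
    im=im[130:220,220:370] if n=="top" else im[150:260,190:300]
    cv2.imwrite(f"pics/{n}1.png",cv2.resize(im[:,:,::-1],None,fx=4,fy=4,interpolation=cv2.INTER_CUBIC))
print(env.get_state()["time"],fz())
E
```

```text
[-0.76461709 -0.87635497 -0.98320897] 16.875
x -0.00799999999999999 f [-2.82259101  0.05893208 -1.25061698]
21.95 [-0.22077303 -0.3024397  -0.08151322]
```

View pics/side1.png

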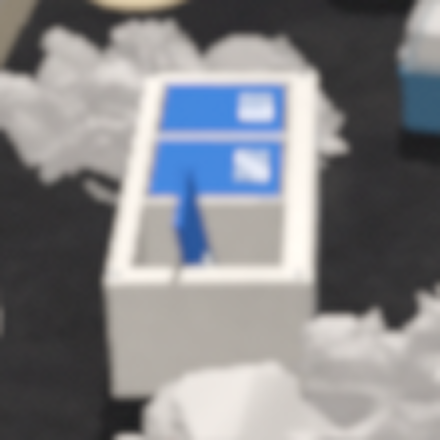

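View pics/top1.png

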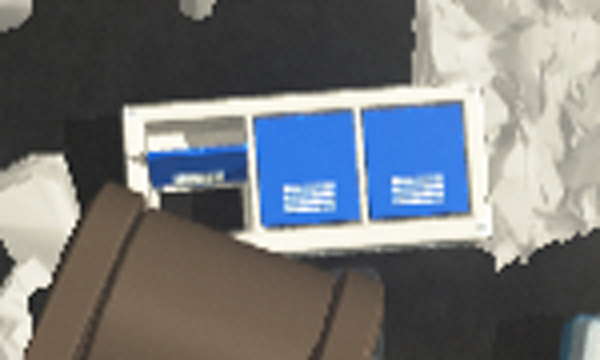

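The left cover is standing steeply, with its top edge at about row 167 and its lower edge at about row 177. I'll compare that with the projected rows for different tilts.

```bash
python3 - <<'E'
from h import *
c=optics.calibration("top")
def pr(X):
    v=c["intrinsics"]@(c["R"]@X+c["t"]);return np.round(v[:2]/v[2],1)
for th in(1.0,1.1,1.2,1.3,1.4):
    q=lambda s,n:pr(P(.012+s*np.cos(th)-n*np.sin(th),.076,.072+s*np.sin(th)+n*np.cos(th)))
    print(th,"far",q(.028,.003),"pad",q(-.03,.003),"near",q(-.048,.003))
im=cv2.imread("pics/top1.png");col=im[:,int((270-220)*4)].astype(int)
print([(130+i/4,col[i].tolist()) for i in range(130,220,4)])
E
```

```text
1.0 far [268.4 164.7] pad [269.4 177.9] near [269.7 181.8]
1.1 far [268.5 165.5] pad [269.3 177.2] near [269.6 180.6]
1.2 far [268.5 166.5] pad [269.3 176.3] near [269.5 179.2]
1.3 far [268.6 167.4] pad [269.2 175.4] near [269.4 177.7]
1.4 far [268.7 168.4] pad [269.2 174.5] near [269.3 176.2]
[(162.5, [121, 132, 135]), (163.5, [132, 146, 150]), (164.5, [142, 158, 161]), (165.5, [147, 158, 162]), (166.5, [181, 158, 140]), (167.5, [231, 146, 70]), (168.5, [208, 102, 41]), (169.5, [127, 70, 39]), (170.5, [135, 73, 40]), (171.5, [133, 72, 37]), (172.5, [135, 79, 46]), (173.5, [156, 139, 130]), (174.5, [198, 220, 218]), (175.5, [179, 188, 183]), (176.5, [123, 100, 87]), (177.5, [76, 83, 86]), (178.5, [41, 39, 39]), (179.5, [46, 43, 43]), (180.5, [47, 44, 43]), (181.5, [46, 44, 44]), (182.5, [43, 40, 42]), (183.5, [44, 43, 43]), (184.5, [43, 42, 44])]
```

The pad at row 174.8 and the near edge at about row 177 give a tilt of roughly 1.36 rad, well past 1.1. The arm is clear, so I'll hand in.

```bash
python3 -c "
from h import *
print(env.sign_off())"
```

```text
the job is handed in; nothing more can be done
None
```

The free cover was the left one (hatch_1): it now stands open at about 1.36 rad as measured in the top camera image, the gripper never went near the timer, tip box or dish, and the job is handed in; sign-off returned no verdict.

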